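# Seal a vial in the guarded cap press and hold the guard open

### The arm

A 6-joint arm with a two-finger parallel gripper is mounted at the origin on a cart in front of the work surface, level with it; the furniture and walls round the work are solid. World frame = base frame: x ahead of the robot, y to its left, z up, the work surface at z = 0. Lengths are in mm, angles in rad, forces in N, time in s.
With the tool pointing down it reaches from about 300 to 775 mm from the base axis. Payload 14.6 kg.
Tool frame: the origin (TCP) lies between the finger pads; the fingertips stand 19 mm ahead of it and the grasp point (between the pads) is the TCP (manip.tcp_to_tips is the distance from the TCP to the fingertips, in mm); x points along the fingers, z is the direction in which the jaws open and shut, and the axes are right-handed (so a half turn about x gives the same grasp; the last joint's range is limited). The gripper opens to 94 mm and grips with 3 to 60 N. Pads are 16 mm wide; open, the fingers measure 119 mm over their backs; the gripper's body (75 mm by 177 mm) begins 78 mm behind the grasp point.
Start: joints at [-1.286, 0.3, 1.521, -0, 1.321, -0.067], TCP at [189.516, -516.307, 224.446] pointing down, gripper open.
Joint ranges: [-3.03, 3.03], [-0.79, 2.21], [0.23, 2.52], [-1.04, 4.18], [0, 3.07], [-2.55, 2.55]. Speed limits (rad/s): [2.22, 2.22, 2.57, 3.14, 3.14, 3.14].

### API

Orientations are given as [roll, pitch, yaw] about the fixed x, y, z axes, in that order (R = Rz(yaw) Ry(pitch) Rx(roll)).
In Python, from cell import manip gives the robot as it stands.
- The arm moves only by the tool jog_arm, never from a script. Its argument "moves" is a list that holds one entry, the list of rows, each a list of 6 numbers: the shift along the world's x, y, z in mm, then the turn, a rotation vector about the world's x, y, z in degrees. In form: [[[dx, dy, dz, wx, wy, wz], ...]]. A call has 1 to 5 rows; each row shifts and turns the pose as measured when the row begins; what a row does not reach is not made up. A row lasts 1/10 s, in which the tool goes at most 50 mm and 8.59 degrees, less where a joint would pass 70% of its speed; a pose out of reach is approached as far as the arm can. A call is refused whole if a number of a shift passes 50 or a number of a turn 8.59, either way. A call with a gripper value outside its range is refused whole. "gripper" is the opening, from -1 (shut) to 1 (fully open), set as the call begins (left out, the last holds). The fingers move at their own pace and stop on an object; "squeeze" is the grip in N (left out, the last holds). Time passes only in rows, so rows that do not move let the fingers close. It gives the time, the measured TCP pose, the force and the opening at its end, in the units of the state.
- manip.read_state(): the state, without advancing time (a new reading comes with each control period).
- manip.camera(name): name is "scene" or "top" or "wrist"; returns (picture, depth): 480x640x3 uint8, blue, green, red; 480x640 float32, mm along the optical axis (not along the pixel's ray), 0 where there is no reading.
- manip.camera_params(name): a dict with "fx", "fy", "cx", "cy" (pixels), "rvec" (rotation vector, rad) and "tvec" (3), from world to camera coordinates, as OpenCV has them. Camera axes: x right, y down, z forward; pixel columns grow to the right and rows downward; lengths in mm; the calibration is good to about 2 mm. A picture is of the moment at which its call begins: read the wrist's pose just before it. camera_params takes no time and is no camera call; for the wrist camera it gives the pose at the moment of the call.
- manip.sign_off(): hands the job in, once; it reports no verdict.
The state is a dict: "clock": time; "joints": joint angles; "qd": joint speeds; "effort": joint torques, N m; "eef_pos": TCP position; "eef_rot": TCP orientation; "wrist_force": force on the tool from outside, world axes, zero at the start; "moment": the same for the moment, N m; "finger_gap": finger opening in mm.
Only numpy, scipy, OpenCV 4.12 (cv2) and the standard library are available. Lean on these libraries where they do the work, as an engineer would, in place of code of your own. Each camera call takes 0.05 s, during which the arm holds its last target. There are 200 camera calls.

### The job

Seal the vial in the guarded cap press: with the clear guard still shut, pull the spring-loaded lever on the press's right side towards you and down, fully to its stop, and let it come all the way back up. Then take the guard by the black bar along its front, swing it open to about 50 degrees and finish there, still holding it by that bar so that the vial can be looked at: the guard falls shut if it is let go, so the job ends while you are holding it. Leave the vials, dropper bottle, marker and tape round the press where they are.

Things in the scene. Friction and masses are not known exactly. Their poses are not given: they have to be found in the camera images.
- cap_press: Cap press, fixed: grey base plate 190 x 190 x 10 mm with a white chamber, 144 (x) x 150 (y) mm, walls up to 116 mm above the worktop, one vial inside. Origin: centre of the underside, on the worktop. +x points away from the operator towards the guard's hinge, +y left, z up; turned up to 0.3 rad either way. The other mm figures below are in this frame.
- lever_grip (a point): Grip point of the lever's handle: a round black bar, 16 mm thick, 76 mm long, parallel to the press's y axis, sticking out to the right from the end of a 12 mm steel arm. This point lies 41 mm out from the arm, 55 mm from the chamber's right wall, 100 mm from the shaft. At rest it is at x +44, y -130, z 177 mm; at the stop x -42, y -130, z 160 mm.
- lever (a joint): Lever angle, rad: 0 at rest (arm nearly upright, leaning 0.25 rad away from the operator), growing as it is pulled towards the operator and down to its stop at 0.9 (leaning 0.65 rad towards the operator). Shaft parallel to the press's y axis at x +19, z 80 mm. A spring returns it: about 2 N at the handle at rest, 5 N at the stop.
- bar_mid (a point): Middle of the guard's bar: round, black, 12 mm thick, 110 mm long, parallel to the press's y axis, on two thin steel arms at its ends, its centre 58 mm in front of the guard's front edge (52 mm clear). Guard shut: x -133, y 0, z 120 mm. It moves on a circle of 205 mm radius about the hinge; at 50 degrees it is 157 mm above the hinge line and 132 mm in front of it.
- guard: The guard: a clear lid 146 x 152 mm with aluminium edges, a clear skirt 34 mm deep hanging from its front edge, and the black bar in front. Origin: middle of its hinge line; axes parallel to the press's when it is shut.
- guard_hinge (a point): Middle of the guard's hinge line, at the rear of the chamber: x +72, y 0, z 120 mm; the line is parallel to the press's y axis.
- guard_angle (a joint): Guard angle, rad: 0 shut (level lid), grows as its front is swung up and back, 1.4 at its stop; 50 degrees is 0.87. Turns about the hinge line. Spring and weight close it; 2 to 3 N at the bar.
- vial_left: Screw-cap vial, 31 mm diameter, 70 mm high, standing to the left of the press; bystander. Origin: centre of its underside.
- dropper: Dropper bottle, 29 mm diameter, 100 mm high, standing left of the rear of the press; bystander. Origin: centre of its underside.
- vial_right: Screw-cap vial, 31 mm diameter, 60 mm high, standing to the right of the press, farther out than the lever's handle; bystander. Origin: centre of its underside.
- marker: Felt marker, 124 mm long, 14 mm thick, lying in front of the press; bystander. Origin: centre of its underside.
- tape: Roll of tape lying flat, 104 mm across, 25 mm high, on the right; bystander. Origin: centre of its underside.

How it is judged:
By the outcome, as a careful person would: the job done as asked, in the order asked, and still so for the second after the job is handed in, while the arm keeps its last pose, push and grip.
It also fails if it takes over 51 s, if anything falls off the work surface, if the arm or the gripper's body presses on something with over 40 N, if the wrist force passes 120 N, or if a joint passes its speed limit or range.

## Working session

There is one attempt and no reset: what is moved stays moved. The work goes in short steps, Python scripts to look and compute and a tool call to move; the robot and the scene stay as the last step left them, time stands still between calls to the robot, and variables do not carry over. Pictures are saved under pics/ and viewed, about 8 in all and at most 12, crops included, and the job is handed in when it is done.

Besides the shell and the picture viewer there is one more tool, called as name(argument=value, ...) on one line, values as JSON. jog_arm: Moves the arm, as the interface text tells. Its arguments: {"type":"object","properties":{"moves":{"type":"array","items":{"type":"array","items":{"type":"array","items":{"type":"number"}}}},"gripper":{"type":"number"},"squeeze":{"type":"number"}},"required":["moves"]}

```bash
ls; mkdir -p pics
python3 - <<'E'
from cell import manip
import cv2,numpy as np
for n in("scene","top"):
    p,d=manip.camera(n);cv2.imwrite(f"pics/{n}0.png",p);np.save(f"{n}0.npy",d)
    c=manip.camera_params(n);print(n,c)
print(manip.read_state())
E
```

```text
pics
scene {'fx': 480.6928725845357, 'fy': 480.6928725845357, 'cx': 320.0780857869977, 'cy': 241.78183728129832, 'rvec': array([ 1.11995939, -1.93021527,  1.25002251]), 'tvec': array([207.10617329, 309.30636123, 930.15009758])}
top {'fx': 532.7575867156321, 'fy': 532.7575867156321, 'cx': 324.69949695177485, 'cy': 241.3294353495969, 'rvec': array([ 2.17496299, -2.13788303,  0.17082121]), 'tvec': array([ -85.7214604 ,  566.99744345, 1210.0902746 ])}
{'clock': 0.1, 'joints': array([-1.28556566e+00,  3.00422564e-01,  1.52154280e+00,  3.28636333e-06,
        1.32072279e+00, -6.66122057e-02]), 'qd': array([ 2.47678163e-05,  7.10779160e-04, -1.29774291e-03, -2.65323749e-04,
        2.08096209e-04,  8.49460370e-04]), 'effort': array([ 3.88466506e-03, -5.32641149e+01, -3.53280830e+01,  7.10632140e-02,
        2.35742319e-02, -5.54909207e-05]), 'eef_pos': array([ 189.47198529, -516.08685672,  223.92914321]), 'eef_rot': array([3.0720747 , 1.56970083, 1.85312043]), 'wrist_force': array([-0.32383508, -0.59800563,  0.35613476]), 'moment': array([0.00350653, 0.0437091 , 0.00361041]), 'finger_gap': 93.664340201892}
```

View pics/top0.png

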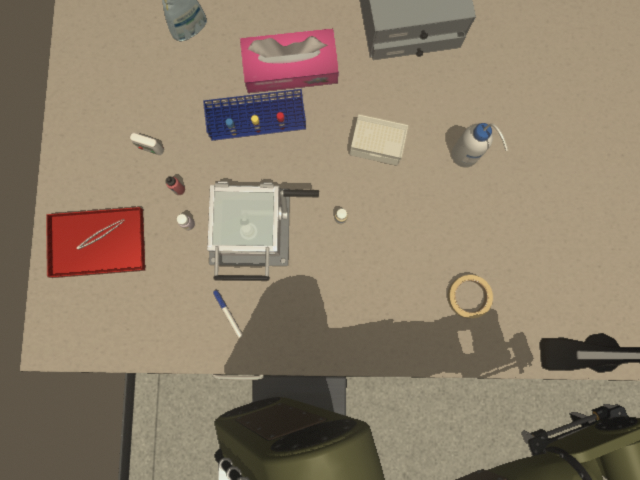

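View pics/scene0.png

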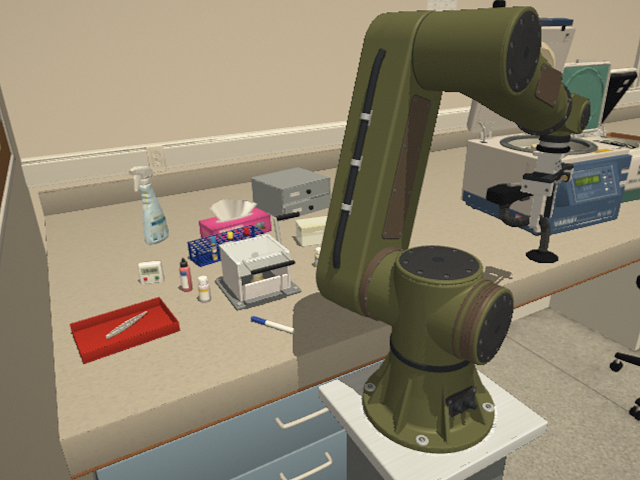

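The top view shows the guard's bar at about (214–268, 278) px and the lever handle at about (284–318, 193). The right vial is at (342, 215), the marker at (228, 313) and the tape at (471, 296). Next I'll locate the bar and handle by mask, casting rays at their known heights.

```bash
cat > h.py <<'E'
import cv2,numpy as np
from cell import manip
def ray(n,uv,z,c=None):
    c=c or manip.camera_params(n);R=cv2.Rodrigues(c["rvec"])[0];o=-R.T@np.ravel(c["tvec"])
    uv=np.atleast_2d(uv).astype(float)
    v=np.c_[(uv[:,0]-c["cx"])/c["fx"],(uv[:,1]-c["cy"])/c["fy"],np.ones(len(uv))]@R
    return o+v*((z-o[2])/v[:,2])[:,None]
def proj(n,P):
    c=manip.camera_params(n);K=np.array([[c["fx"],0,c["cx"]],[0,c["fy"],c["cy"]],[0,0,1]])
    return cv2.projectPoints(np.atleast_2d(P).astype(float),c["rvec"],np.ravel(c["tvec"]),K,None)[0][:,0]
E
python3 - <<'E'
from h import *
p=cv2.imread("pics/top0.png");d=np.load("top0.npy")
m=(p.max(2)<70)
def blob(x0,y0,x1,y1,z):
    mm=np.zeros_like(m);mm[y0:y1,x0:x1]=m[y0:y1,x0:x1]
    n,l,s,c=cv2.connectedComponentsWithStats(mm.astype(np.uint8))
    i=1+np.argmax(s[1:,4]);ys,xs=np.where(l==i);P=ray("top",np.c_[xs,ys],z)[:,:2]
    c=P.mean(0);w,V=np.linalg.eigh(np.cov((P-c).T));a=V[:,1]*np.sign(V[1,1]);t=(P-c)@a
    mid=c+a*(t.max()+t.min())/2
    print(s[i],"mid",mid,"axis yaw",np.arctan2(-a[0],a[1]),"len",np.ptp(t), "wid",np.ptp((P-c)@V[:,0]));return mid,np.arctan2(-a[0],a[1])
b,yb=blob(205,268,275,290,120); l,yl=blob(278,183,325,203,177)
def org(P,q,y):
    c,s=np.cos(y),np.sin(y);return P-np.array([c*q[0]-s*q[1],s*q[0]+c*q[1]])
for y in(yb,yl):print(y,org(b,(-133,0),y),org(l,(44,-127),y))
dv=l-b; print("yaw from pair",np.arctan2(dv[1],dv[0])-np.arctan2(-127,177),np.linalg.norm(dv),np.hypot(177,127))
# scene check
print("vialR",ray("top",[342,213],60),"tape",ray("top",[471,296],25),"marker",ray("top",[[215,292],[240,336]],10),"rack etc",ray("top",[[352,158],[380,162],[304,130]],50))
cv2.imwrite("pics/crop.png",cv2.resize(p[150:350,150:380],None,fx=3,fy=3,interpolation=cv2.INTER_CUBIC)[:600])
E
```

```text
[214 276  55   4 173] mid [474.78710772 105.67941584] axis yaw 0.01197326617674333 len 116.92183968296229 wid 6.991337229118441
[284 189  34   7 159] mid [652.34838023 -20.88569556] axis yaw 0.006048963663287413 len 69.91449108929848 wid 13.099162508410725
0.01197326617674333 [607.77757446 107.27182219] [606.83096562 105.57839012]
0.006048963663287413 [607.7846745 106.4839231] [607.5809715 105.8458282]
yaw from pair 0.0031210486106303392 218.0521334844982 217.84857125994654
vialR [[ 633.05934257 -114.89775152   60.        ]] tape [[ 446.95253717 -422.90097167   25.        ]] marker [[446.92112839 181.05627058  10.        ]
 [345.34707476 118.19505836  10.        ]] rack etc [[ 768.98944499 -137.73774402   50.        ]
 [ 760.57730175 -204.66801583   50.        ]
 [ 835.89101247  -21.85780849   50.        ]]
```

View pics/crop.png

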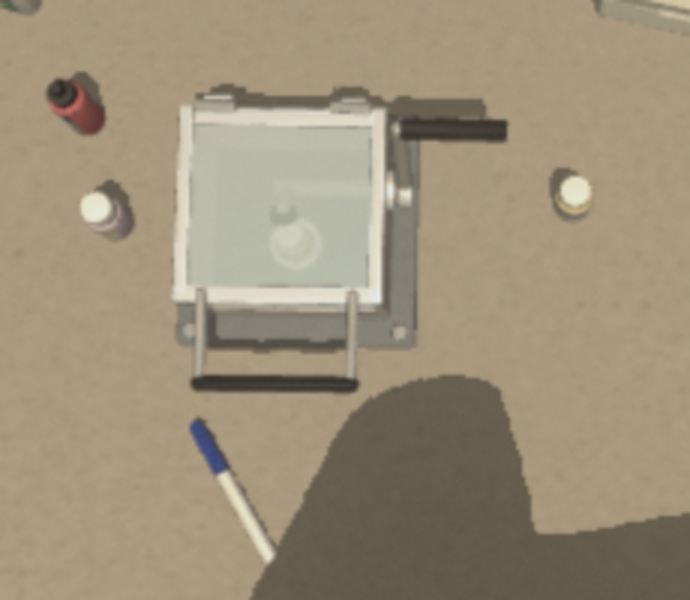

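```bash
cat >> h.py <<'E'
from scipy.spatial.transform import Rotation as Ro
def st(goal=None,zdir=(1,0,0),xdir=(0,0,-1)):
    s=manip.read_state();R=Ro.from_euler("xyz",s["eef_rot"]);z=np.array(zdir,float);x=np.array(xdir,float)
    G=Ro.from_matrix(np.c_[x,np.cross(z,x),z])
    M=R.as_matrix();print("t",s["clock"],"p",s["eef_pos"].round(1),"toolx",M[:,0].round(3),"toolz",M[:,2].round(3),"F",s["wrist_force"].round(1),"gap",round(s["finger_gap"],1),"q",s["joints"].round(2))
    print("turn",np.degrees((G*R.inv()).as_rotvec()).round(1),"shift",None if goal is None else (np.array(goal)-s["eef_pos"]).round(1))
E
python3 -c "
from h import *
st((651,-24,290));st((651,-24,290),(-1,0,0))"
```

```text
t 0.1 p [ 189.5 -516.1  223.9] toolx [-0.     0.001 -1.   ] toolz [ 0.345 -0.939 -0.001] F [-0.3 -0.6  0.4] gap 93.7 q [-1.29  0.3   1.52  0.    1.32 -0.07]
turn [-0.  -0.1 69.8] shift [461.5 492.1  66.1]
t 0.1 p [ 189.5 -516.1  223.9] toolx [-0.     0.001 -1.   ] toolz [ 0.345 -0.939 -0.001] F [-0.3 -0.6  0.4] gap 93.7 q [-1.29  0.3   1.52  0.    1.32 -0.07]
turn [-1.000e-01  0.000e+00 -1.102e+02] shift [461.5 492.1  66.1]
```

jog_arm(moves=[[[30,34,8,0,0,5],[30,34,8,0,0,5],[30,34,8,0,0,5],[30,34,8,0,0,5],[30,34,8,0,0,5]]], gripper=1)

```text
clock: 0.6
eef_pos: [339.7, -341.9, 261.9]
eef_rot: [3.115, 1.564, 2.339]
wrist_force: [0.9, -0.9, 0.0]
finger_gap: 94.0
```

jog_arm(moves=[[[32,35,8,0,0,5],[32,35,8,0,0,5],[32,35,8,0,0,5],[32,35,4,0,0,5],[32,35,4,0,0,5]]])

```text
clock: 1.1
eef_pos: [504.2, -158.0, 295.4]
eef_rot: [3.136, 1.564, 2.814]
wrist_force: [-0.5, -1.2, -0.4]
finger_gap: 94.2
```

jog_arm(moves=[[[32,32,0,0,0,4],[32,32,0,0,0,4],[20,20,0,0,0,4],[10,10,0,0,0,2],[0,0,0,0,0,0]]])

```text
clock: 1.6
eef_pos: [603.6, -54.0, 293.3]
eef_rot: [3.063, 1.561, 3.005]
wrist_force: [-0.1, -0.5, 0.2]
finger_gap: 93.6
```

```bash
python3 -c "
from h import *
st((651,-24,290))"
```

```text
t 1.6 p [603.6 -54.  293.3] toolx [-0.01   0.001 -1.   ] toolz [ 0.998 -0.057 -0.01 ] F [-0.1 -0.5  0.2] gap 93.6 q [-0.15  0.39  1.24 -0.    1.52 -0.09]
turn [-0.1 -0.6  3.3] shift [47.4 30.  -3.3]
```

jog_arm(moves=[[[24,15,-5,0,-0.5,2],[23,15,-5,0,0,1.3],[0,0,0,0,0,0]]])

```text
clock: 1.9
eef_pos: [650.7, -25.0, 282.5]
eef_rot: [2.748, 1.569, 2.745]
wrist_force: [-0.3, 0.2, -0.0]
finger_gap: 94.1
```

```bash
python3 -c "
from h import *
st((651,-24,177))
p,d=manip.camera('wrist');cv2.imwrite('pics/w1.png',p)
print(proj('wrist',[[651,-24,177],[651,14,177],[651,-62,177]]), manip.camera_params('wrist'))"
```

```text
t 1.9 p [650.7 -25.  282.5] toolx [-0.002  0.001 -1.   ] toolz [ 1.    -0.003 -0.002] F [-0.3  0.2 -0. ] gap 94.1 q [-0.09  0.5   1.11  0.    1.53 -0.09]
turn [-0.  -0.1  0.2] shift [   0.3    1.  -105.5]
[[322.26904727 236.66888477]
 [322.11430334 190.10409437]
 [322.4136871  280.19319885]] {'fx': 336.95080065898946, 'fy': 336.95080065898946, 'cx': 319.9068338158506, 'cy': 235.9535645875436, 'rvec': array([-2.89414025,  0.00671401,  0.0043506 ]), 'tvec': array([-648.75198968,  -63.30118963,  443.78784402])}
```

View pics/w1.png

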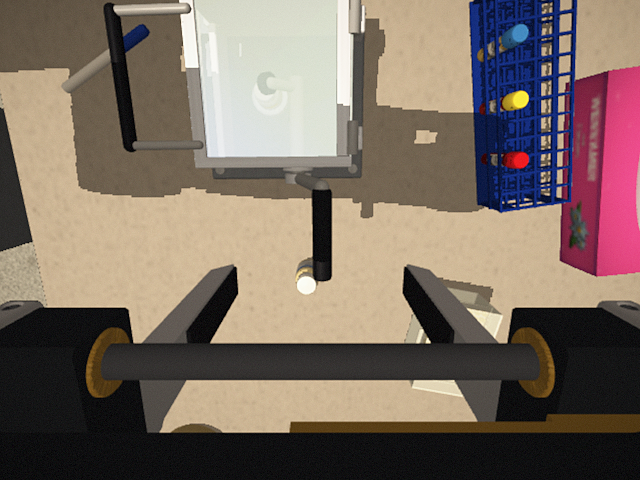

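The wrist view puts the handle at (314–331, 188–280), which matches the predicted (322, 190–280). I'll lower the gripper around it.

jog_arm(moves=[[[0,0,-35,0,0,0],[0,0,-35,0,0,0],[0,0,-25,0,0,0],[0,0,-10,0,0,0],[0,0,0,0,0,0]]])

```text
clock: 2.45
eef_pos: [646.3, -31.3, 178.3]
eef_rot: [-0.289, 1.568, -0.303]
wrist_force: [-0.4, -0.5, 0.3]
finger_gap: 93.9
```

jog_arm(moves=[[[0,0,0,0,0,0],[0,0,0,0,0,0],[0,0,0,0,0,0],[0,0,0,0,0,0],[0,0,0,0,0,0]]], gripper=-1, squeeze=15)

```text
clock: 2.95
eef_pos: [647.4, -32.5, 184.0]
eef_rot: [-0.15, 1.561, -0.165]
wrist_force: [0.8, -0.3, 0.0]
finger_gap: 57.0
```

```bash
python3 -c "
from h import *
st((651,-24,177))
for a in np.linspace(0,.95,7):
  t=.25-a;print(round(a,2),626.5+100*np.sin(t),80+100*np.cos(t))
b=lambda y:(474.5,y,120)
print(proj('top',[b(50),b(160)]))"
```

```text
t 2.95 p [647.4 -32.5 184. ] toolx [ 0.01  -0.002 -1.   ] toolz [ 1.    -0.015  0.01 ] F [ 0.8 -0.3  0. ] gap 57.0 q [-0.11  0.55  1.27 -0.    1.32 -0.09]
turn [0.1 0.5 0.9] shift [ 3.6  8.5 -7. ]
0.0 651.2403959254523 176.89124217106448
0.16 635.6538344819926 179.58015522319837
0.32 619.8382705076607 179.77786007011224
0.48 604.1893637868254 177.47941070689433
0.63 589.0986048201623 172.74230770582332
0.79 574.943520861736 165.68505971793303
0.95 562.0782312762309 156.48421872844887
[[266.71450469 277.94869336]
 [215.9141149  277.07516787]]
```

jog_arm(moves=[[[3,6,-6,0,0.3,0.8],[0,0,-1,0,0,0],[0,0,0,0,0,0],[0,0,0,0,0,0],[0,0,0,0,0,0]]])

```text
clock: 3.45
eef_pos: [650.8, -25.5, 176.2]
eef_rot: [-0.382, 1.567, -0.382]
wrist_force: [3.0, -0.4, 1.8]
finger_gap: 17.5
```

jog_arm(moves=[[[0,0,0,0,0,0],[0,0,0,0,0,0],[0,0,0,0,0,0]]])

```text
clock: 3.75
eef_pos: [651.0, -25.5, 176.3]
eef_rot: [-0.273, 1.566, -0.273]
wrist_force: [0.6, 0.9, -0.5]
finger_gap: 15.4
```

jog_arm(moves=[[[-8,0,2,0,0,0],[-8,0,1,0,0,0],[-8,0,0,0,0,0],[-8,0,0,0,0,0],[-8,0,-1,0,0,0]]], squeeze=20)

```text
clock: 4.25
eef_pos: [611.3, -25.7, 180.8]
eef_rot: [-0.129, 1.557, -0.128]
wrist_force: [5.5, 0.2, 0.3]
finger_gap: 15.5
```

jog_arm(moves=[[[-8,0,-3,0,0,0],[-8,0,-3,0,0.3,0],[-8,0,-3,0,0.3,0],[-7,0,-4,0,0,0],[-7,0,-4,0,0,0]]])

```text
clock: 4.75
eef_pos: [572.9, -25.7, 167.7]
eef_rot: [-0.151, 1.555, -0.15]
wrist_force: [9.1, 1.2, -0.8]
finger_gap: 15.3
```

jog_arm(moves=[[[-5,0,-5,0,0.3,0],[-4,0,-4,0,0.3,0],[-3,0,-3,0,0,0]]])

```text
clock: 5.05
eef_pos: [565.1, -25.8, 161.6]
eef_rot: [-0.132, 1.545, -0.132]
wrist_force: [23.3, 2.3, 12.7]
finger_gap: 15.6
```

jog_arm(moves=[[[-4,0,-3,0,0,0],[-4,0,-3,0,0,0]]])

```text
clock: 5.25
eef_pos: [564.9, -25.7, 161.7]
eef_rot: [-0.08, 1.518, -0.08]
wrist_force: [32.7, 1.8, 1.0]
finger_gap: 15.3
```

The pull force climbed to 33 N at x = 565, z = 161, so the lever is hard against its stop. I'll guide it back up.

jog_arm(moves=[[[6,0,4,0,0,0],[8,0,5,0,0,0],[8,0,4,0,0,0],[8,0,3,0,0.5,0],[8,0,2,0,0.5,0]]])

```text
clock: 5.75
eef_pos: [602.7, -26.0, 180.7]
eef_rot: [-0.142, 1.537, -0.142]
wrist_force: [1.2, -0.2, -1.0]
finger_gap: 15.1
```

jog_arm(moves=[[[8,0,2,0,0.5,0],[8,0,1,0,0.5,0],[8,0,0,0,0,0],[8,0,0,0,0,0],[8,0,-1,0,0,0]]])

```text
clock: 6.25
eef_pos: [643.4, -26.2, 181.9]
eef_rot: [-0.51, 1.561, -0.511]
wrist_force: [0.5, -0.5, 0.9]
finger_gap: 15.3
```

jog_arm(moves=[[[6,0,-2,0,0,0],[4,0,-2,0,0,0],[2,0,0,0,0,0],[0,0,0,0,0,0]]])

```text
clock: 6.65
eef_pos: [652.9, -26.2, 178.9]
eef_rot: [-2.245, 1.565, -2.245]
wrist_force: [-10.3, -0.1, 8.1]
finger_gap: 15.2
```

jog_arm(moves=[[[0,0,0,0,0,0],[0,0,0,0,0,0],[0,0,0,0,0,0],[0,0,0,0,0,0],[0,0,0,0,0,0]]], gripper=0.3)

```text
clock: 7.15
eef_pos: [652.9, -26.1, 178.0]
eef_rot: [-2.419, 1.564, -2.419]
wrist_force: [0.7, 0.4, -0.4]
finger_gap: 52.2
```

jog_arm(moves=[[[0,0,30,0,0,0],[0,0,40,0,0,0],[-10,8,15,0,0,0],[-35,25,0,0,0,0],[-40,28,0,0,0,0]]])

```text
clock: 7.65
eef_pos: [567.4, 33.6, 263.1]
eef_rot: [-2.642, 1.562, -2.646]
wrist_force: [1.3, 1.1, 0.5]
finger_gap: 61.1
```

jog_arm(moves=[[[-40,30,-4,0,0,0],[-35,28,-5,0,0,0],[-15,15,0,0,0,0],[0,0,0,0,0,0]]])

```text
clock: 8.05
eef_pos: [471.2, 110.4, 254.9]
eef_rot: [-2.528, 1.565, -2.53]
wrist_force: [1.0, 0.1, -0.3]
finger_gap: 61.0
```

Run:
```python
from h import *
st((474.5,105.5,120))
p,d=manip.camera('wrist');cv2.imwrite('pics/w2.png',p)
q,_=manip.camera('top')
cv2.imwrite('pics/t2.png',q)
print(proj('wrist',[[474.5,105.5,120],[474.5,160.5,120],[474.5,50.5,120]]))
```

```text
t 8.05 p [471.2 110.4 254.9] toolx [-0.005 -0.003 -1.   ] toolz [ 1.    -0.002 -0.005] F [ 1.   0.1 -0.3] gap 61.0 q [ 0.16  0.13  1.65 -0.    1.36  0.16]
turn [ 0.2 -0.3  0.1] shift [   3.3   -4.9 -134.9]
[[323.39945656 234.00469998]
 [323.2748101  172.22490767]
 [323.51338032 290.46989008]]
```

View pics/w2.png

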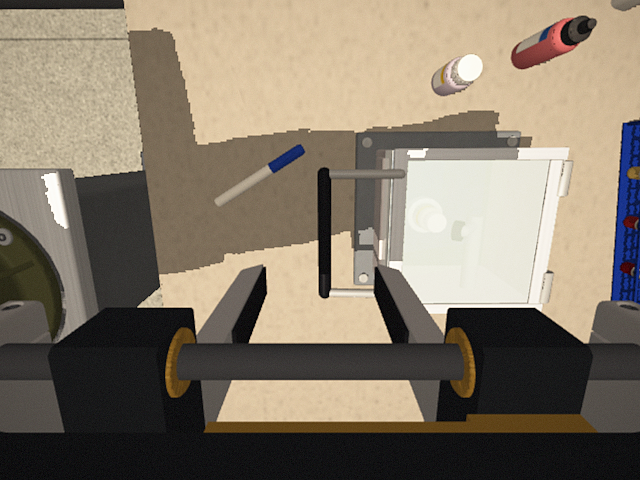

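The bar is at columns 318–330, rows 168–297, against a predicted 323, 172–290. The lever has come back too. I'll narrow the jaws and go down.

jog_arm(moves=[[[3,-4,-30,0,0,0],[0,0,-30,0,0,0],[0,0,-30,0,0,0],[0,0,0,0,0,0]]], gripper=-0.05)

```text
clock: 8.55
eef_pos: [479.8, 101.5, 162.3]
eef_rot: [-2.064, 1.566, -2.071]
wrist_force: [-0.4, -0.8, 0.9]
finger_gap: 44.4
```

```bash
python3 -c "
from h import *
st((474.5,105.5,120))"
```

```text
t 8.55 p [479.8 101.5 162.3] toolx [-0.002 -0.004 -1.   ] toolz [ 1.    -0.007 -0.002] F [-0.4 -0.8  0.9] gap 44.4 q [ 0.14  0.23  1.76 -0.    1.15  0.14]
turn [ 0.2 -0.1  0.4] shift [ -5.3   4.  -42.3]
```

jog_arm(moves=[[[-5,4,-5,0,0,0],[0,0,-20,0,0,0],[0,0,-15,0,0,0],[0,0,-3,0,0,0],[0,0,0,0,0,0]]])

```text
clock: 9.05
eef_pos: [478.4, 104.9, 123.1]
eef_rot: [-0.586, 1.566, -0.597]
wrist_force: [0.4, -0.0, -0.0]
finger_gap: 44.6
```

jog_arm(moves=[[[-4,0,-3,0,0,0],[0,0,0,0,0,0],[0,0,0,0,0,0],[0,0,0,0,0,0],[0,0,0,0,0,0]]], gripper=-1, squeeze=25)

```text
clock: 9.55
eef_pos: [474.5, 105.1, 122.7]
eef_rot: [-0.363, 1.564, -0.373]
wrist_force: [-6.5, -0.2, 1.1]
finger_gap: 11.0
```

jog_arm(moves=[[[0,0,0,0,0,0],[0,0,0,0,0,0]]])

```text
clock: 9.75
eef_pos: [474.4, 105.1, 122.9]
eef_rot: [-0.38, 1.564, -0.39]
wrist_force: [-0.6, -0.1, -0.4]
finger_gap: 11.0
```

jog_arm(moves=[[[0,0,9,0,0,0],[0.5,0,9,0,0,0],[1,0,9,0,0,0],[1.5,0,9,0,0,0],[2,0,8.5,0,0,0]]])

```text
clock: 10.25
eef_pos: [479.7, 105.0, 170.6]
eef_rot: [-0.41, 1.565, -0.42]
wrist_force: [0.5, 0.5, -2.6]
finger_gap: 11.4
```

jog_arm(moves=[[[2,0,8,0,0,0],[2.5,0,8,0,0,0],[2.5,0,8,0,0,0],[3,0,7.5,0,0,0],[3.5,0,7.5,0,0,0]]])

```text
clock: 10.75
eef_pos: [494.1, 105.1, 213.2]
eef_rot: [-0.408, 1.565, -0.418]
wrist_force: [-0.7, 0.1, -2.5]
finger_gap: 10.7
```

```bash
cat >> h.py <<'E'
def arc():
    s=manip.read_state()["eef_pos"];r=s-np.array([679.5,106,122.9]);print("a",np.arctan2(r[2],-r[0]),"rad",np.hypot(r[0],r[2]))
E
python3 -c "
from h import *
st((547.5,105.5,279.9));arc()"
```

```text
t 10.75 p [494.1 105.1 213.2] toolx [ 0.005 -0.002 -1.   ] toolz [ 1.    -0.01   0.005] F [-0.7  0.1 -2.5] gap 10.7 q [ 0.14  0.21  1.66 -0.    1.27  0.15]
turn [0.1 0.3 0.6] shift [53.4  0.4 66.7]
a 0.4534542782890407 rad 206.2399791681698
```

jog_arm(moves=[[[4,0,7,0,0,0],[4.5,0,7,0,0,0],[4.5,0,7,0,0,0],[5,0,6.5,0,0,0],[5,0,6.5,0,0,0]]])

```text
clock: 11.25
eef_pos: [515.8, 105.2, 250.1]
eef_rot: [-2.504, 1.566, -2.514]
wrist_force: [-2.8, 0.1, -2.9]
finger_gap: 10.9
```

jog_arm(moves=[[[5.5,0,6,0,0,0],[6,0,6,0,0,0],[6,0,6,0,0,0],[6,0,5,0,0,0]]])

```text
clock: 11.65
eef_pos: [538.6, 105.4, 276.4]
eef_rot: [-2.842, 1.561, -2.851]
wrist_force: [-8.3, -0.1, 3.8]
finger_gap: 11.0
```

```bash
python3 -c "
from h import *
st((547.5,105.5,279.9));arc()"
```

```text
t 11.65 p [538.6 105.4 276.4] toolx [-0.01  -0.003 -1.   ] toolz [ 1.    -0.009 -0.01 ] F [-8.3 -0.1  3.8] gap 11.0 q [ 0.13  0.27  1.44 -0.    1.44  0.14]
turn [ 0.2 -0.6  0.5] shift [8.9 0.1 3.5]
a 0.8282822525471965 rad 208.33446961568904
```

jog_arm(moves=[[[5,0,2,0,0,0],[4,0,2,0,0,0],[0,0,0,0,0,0],[0,0,0,0,0,0]]])

```text
clock: 12.05
eef_pos: [547.5, 105.3, 284.4]
eef_rot: [-2.892, 1.558, -2.9]
wrist_force: [-1.3, -0.5, -1.9]
finger_gap: 11.2
```

Run:
```python
from h import *
st((547.5,105.5,279.9));arc()
for n in('scene','top','wrist'):
    cv2.imwrite(f'pics/{n}3.png',manip.camera(n)[0])
a=cv2.imread('pics/scene3.png')[130:370,140:400];b=cv2.imread('pics/top3.png')[150:350,150:380]
a=cv2.resize(a,(400,370));b=cv2.resize(b,(400,370));cv2.imwrite('pics/both.png',np.hstack([a,b]))
print(proj('top',[[651,-62,177],[651,14,177]]))
q=np.load('scene0.npy')
```

```text
t 12.05 p [547.5 105.3 284.4] toolx [-0.012 -0.003 -1.   ] toolz [ 1.    -0.009 -0.012] F [-1.3 -0.5 -1.9] gap 11.2 q [ 0.13  0.29  1.4  -0.    1.47  0.13]
turn [ 0.2 -0.7  0.5] shift [ 0.   0.2 -4.5]
a 0.8855418898081974 rad 208.62856251666017
[[319.92409375 193.53418248]
 [283.97095425 192.82251825]]
```

View pics/both.png

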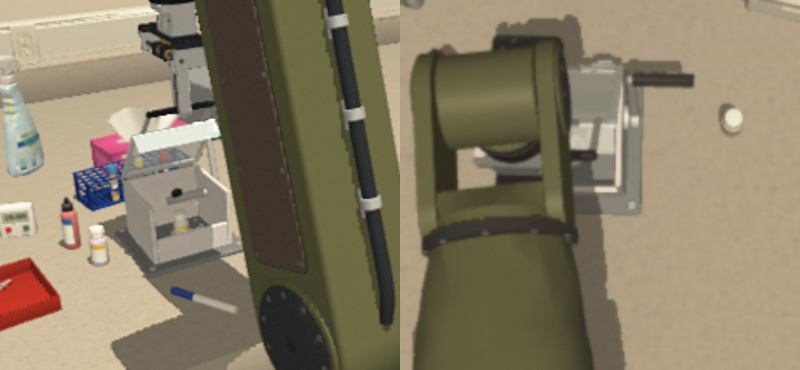

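View pics/wrist3.png

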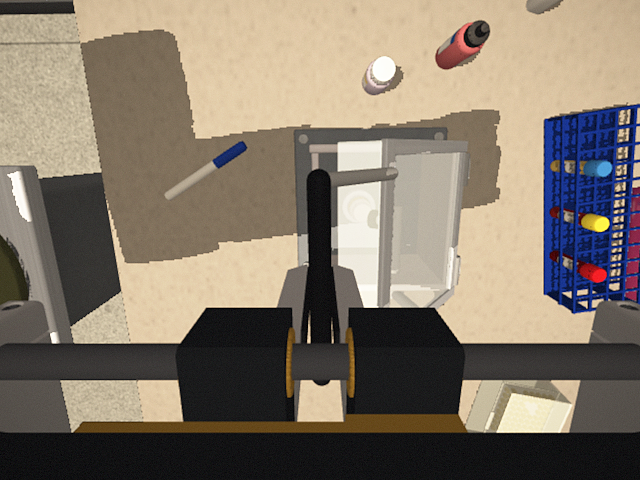

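The scene and wrist views show the guard open at about 50° with its bar between the pads. The lever is back upright, with its handle where it started in the top view, and the visible bystanders haven't moved. I'll hold a moment to check it stays steady.

jog_arm(moves=[[[0,0,0,0,0,0],[0,0,0,0,0,0],[0,0,0,0,0,0],[0,0,0,0,0,0],[0,0,0,0,0,0]]], squeeze=35)

```text
clock: 12.7
eef_pos: [547.1, 105.3, 284.1]
eef_rot: [-2.895, 1.558, -2.904]
wrist_force: [-1.6, 0.0, -2.6]
finger_gap: 10.8
```

jog_arm(moves=[[[0,0,0,0,0,0],[0,0,0,0,0,0],[0,0,0,0,0,0],[0,0,0,0,0,0],[0,0,0,0,0,0]]])

```text
clock: 13.2
eef_pos: [547.0, 105.3, 284.0]
eef_rot: [-2.895, 1.558, -2.904]
wrist_force: [-2.0, -0.2, -2.0]
finger_gap: 10.7
```

Run:
```python
from h import *
p,_=manip.camera('wrist');st((547.5,105.5,279.9));arc()
# bar's visible far end (y=161) in wrist view: compare with predictions per angle
for a in(.8,.84,.87,.9,.94):
    print(a,proj('wrist',[[679.5-205*np.cos(a),y,120+205*np.sin(a)] for y in(160,120)]).round(1).tolist())
m=p[:,:,:].max(2)<60
for r in(172,180,200,220,240):
    c=np.where(m[r,295:345])[0]+295;print(r,c.min() if len(c) else None,c.max() if len(c) else None)
c=np.where(m[140:260,318])[0]+140;print("top row",c.min())
t,_=manip.camera('top');t0=cv2.imread('pics/top0.png')
for n,(x0,y0,x1,y1) in dict(vR=(330,203,355,228),lever=(290,185,325,202)).items():print(n,np.abs(t[y0:y1,x0:x1].astype(int)-t0[y0:y1,x0:x1]).mean())
```

```text
t 13.25 p [547.1 105.3 284. ] toolx [-0.013 -0.003 -1.   ] toolz [ 1.    -0.009 -0.013] F [-2.4  0.  -2.7] gap 10.9 q [ 0.13  0.29  1.4  -0.    1.47  0.13]
turn [ 0.2 -0.7  0.5] shift [ 0.4  0.2 -4.1]
a 0.8828509839718948 rad 208.58813565305016
0.8 [[300.8, 181.0], [302.5, 254.0]]
0.84 [[311.8, 181.9], [313.0, 257.1]]
0.87 [[320.9, 182.6], [321.6, 259.4]]
0.9 [[330.6, 183.3], [330.8, 261.8]]
0.94 [[344.7, 184.2], [344.0, 264.9]]
172 310 327
180 307 330
200 307 330
220 307 330
240 308 330
top row 169
vR 6.907733333333334
lever 3.9871148459383754
```

```bash
python3 -c "
from cell import manip
print(manip.sign_off())"
```

```text
the job is handed in; nothing more can be done
None
```

The job is done and handed in at about 13.3 s on the robot's clock: the vial was pressed with the guard shut, and the arm is now holding the guard open.

- **Lever:** I gripped the handle and pulled it until it would go no further. The TCP was then at x 565, z 162 mm, the expected stop, and the force had risen to 33 N. I guided it back to rest and let go. The top view afterwards showed the handle where it started.
- **Guard:** I took the bar at its middle and swung it along its arc. It is held with 35 N, and over about a second of holding the arm drifted less than 1 mm.
- **Final angle:** My estimates differ slightly. The wrist image gives about 0.86 rad (49.5°) and the gripper position gives 0.88 rad. The gripper reading is off because the bar sits about 7 mm below the grasp centre after slipping a little between the pads.
- **Things round the press:** Nothing was touched. In the last pictures the two vials, dropper bottle and marker looked unmoved. The pixel difference at the right vial was slightly raised (6.9, against 4.0 at the lever). I put that down to shadow because the vial is at the same pixel as before. I did not check the tape again, but the arm only passed well above it.

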